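Start the spindle of a plate press

ROBOT

A 6-joint arm with a two-finger parallel gripper is mounted at the origin on the work surface. World frame = base frame: x ahead of the robot, y to its left, z up, the work surface at z = 0. Lengths are in m, angles in rad, forces in N, time in s.
With the tool pointing down it reaches from about 0.375 to 0.9 m from the base axis. Payload 3.1 kg.
Tool frame: the origin (TCP) lies at the very end of the fingers, on their centre line; the grasp point (between the pads) lies 19 mm behind it (manip.grasp_offset is the z of the grasp point in the tool frame, in m); z points along the fingers, y is the line along which they close (so a half turn about z gives the same grasp; the last joint's range is limited). The gripper opens to 87 mm and grips with 3 to 60 N. Pads are 19 mm wide; open, the fingers measure 117 mm over their backs; the gripper's body (75 mm by 190 mm) begins 51 mm behind the grasp point.
Start: joints at [0.959, 0.527, 1.433, -0, 1.181, -0.178], TCP at [0.263, 0.567, 0.223] pointing down, gripper open.
Joint ranges: [-3.08, 3.08], [-0.75, 2.2], [0.22, 2.44], [-1.43, 4.57], [0, 2.65], [-2.85, 2.85]. Speed limits (rad/s): [2.79, 2.79, 3.14, 3.14, 3.14, 3.14].

INTERFACE

Orientations are given as a unit quaternion [x, y, z, w].
In Python, from workcell import manip gives the robot as it stands.
- The arm moves only by the tool arm_command, never from a script. Its argument "moves" is a list that holds one entry, the list of rows, each a list of 4 numbers: the shift along the tool's x, y, z in m, then the turn about the tool's z in rad. In form: [[[x, y, z, twist], ...]]. A call has 1 to 20 rows; each row shifts and turns the commanded pose from where the row before left it, along the tool's axes as they then stand; what a row does not reach is not made up. A row lasts 1/12 s, in which the tool goes at most 41.7 mm and 7.16 degrees, less where a joint would pass 70% of its speed; a pose out of reach is approached as far as the arm can. A call is refused whole if a number of a shift passes 0.0417 or a number of a turn 0.125, either way. A call with a gripper value outside its range is refused whole. "gripper" is the finger opening in m, from 0 to 0.087, set as the call begins (left out, the last holds). The fingers move at their own pace and stop on an object; the grip force is fixed at half the most. Time passes only in rows, so rows that do not move let the fingers close. It gives the time, the measured TCP pose, the force, the opening and the grip force at its end, in the units of the state.
- manip.sense(): the state, without advancing time (a new reading comes with each control period).
- manip.capture(name): name is "side" or "top" or "wrist"; returns a dict with "frame" (384x512x3 uint8, red, green, blue), "depth" (384x512 float32, m along the optical axis (not along the pixel's ray), 0 where there is no reading), "fx", "fy", "cx", "cy" (pixels), "xyz" and "orientation" of the camera in the world. Camera axes: x right, y down, z forward; pixel columns grow to the right and rows downward; lengths in m; the calibration is good to about 2 mm. A picture is of the moment at which its call begins.
- manip.sign_off(): hands the job in; it is judged then, once.
Trained networks look in the newest picture that a camera, given by its name, has taken for a name from the list of things; names that differ only in an ending like _2 or _b are one class to them, and where a whole thing is asked for, a point or a joint stands for the part that bears it (a point fixed in the world has none). Each returns a list of dicts, best first, with "conf" (0 to 1); they miss things now and then, are a little off and sometimes report something else, mostly with a low value. They report only what shows in the picture. A call takes as long as a camera call.
- manip.look_for(label, camera): "extent" ([left, top, right, bottom] in pixels, round what is visible of it).
The state is a dict: "time": time; "q": joint angles; "joint_vel": joint speeds; "tau": joint torques, N m; "eef_pos": TCP position; "orientation": TCP orientation; "force": force on the tool from outside, world axes, zero at the start; "torque": the same for the moment, N m; "opening": finger opening in m; "grip_force": force on a finger pad.
Only numpy, scipy, OpenCV 4.12 (cv2) and the standard library are available. Lean on these libraries where they do the work, as an engineer would, in place of code of your own. Each camera call takes 0.05 s, during which the arm holds its last target. There are 200 camera calls.

TASK

The screw of the plate press is only resting on top of its thread. Push the stop cap fully down so that the crank can pass, then turn the screw backward (anticlockwise from above) by its crank until you notice it drop into the start of the thread, and from there turn it forward one full turn. Finish still holding the crank's grip firmly, with the screw at rest, and leave the other things on the bench where they are.

Things in the scene. Friction and masses are not known exactly. Their poses are not given: they have to be found in the camera images.
- press: Fixed hand press: 200 x 200 x 18 mm grey base with a white 96-well plate, two steel columns, a white round head (168 mm across, top 105 mm above the bench) with a 60 mm aluminium boss (top at 125 mm). Origin: centre of the base's underside, on the screw's upright axis; at yaw 0 its -x axis faces the robot; turned up to 0.5 rad
- crank_grip: Upright grey round grip at the end of the crank arm, 22 mm across, 32 mm tall; origin at its centre, 60 mm from the screw axis, about 188 mm up at the start; 14 to 19 mm clear of the 10 mm thick arm. It spins freely and floats on a soft spring 10 mm up or down its pin: grip it firmly and lead it round with the hand unturned; the screw still rises and falls by itself (with about 2 N)
- screw (a joint): Turning of the screw and crank, rad; at 0 the crank points along the -x axis of the press; grows anticlockwise from above (backward, unscrewing), falls clockwise (forward, screwing in). Starts between -0.5 and 0.4. Light to turn (2 to 5 N at the grip)
- screw_height (a joint): Height of the screw, m: 0 in the start of its thread, up is +. Right-hand thread, 10 mm a turn. It starts 1 to 6 mm up, resting on the thread's top; turned backward it climbs slowly to 10 mm, then drops 10 mm, after 2.8 to 5.2 rad (differs every time). From there one forward turn takes it to -0.010. The arm's underside is 142 mm above the bench at 0. Lowest -0.020
- stop_cap (a joint): How far the stop cap is pressed, m: 0 up, 0.030 fully down. Friction and a ball detent half-way take about 4 to 12 N; it stays where left. While up it bars the crank arm's way; fully down (top level with the boss) the arm passes over it
- stop_cap_top (a point): Centre of the top of the stop cap: a black round cap 23 mm across and 10 mm thick on an upright steel post on the head of the press, 58 mm from the axis of the screw, at 2.5 rad anticlockwise from where the crank points at 0. Its top is 155 mm above the bench when up and 125 mm when pressed
- tip_box: Bystander: white box of pipette tips, 85 x 120 x 50 mm; origin at the centre of its underside
- reagent_bottle: Bystander: amber bottle, 56 mm across, 105 mm tall; origin at the centre of its underside
- beaker: Bystander: clear beaker, 66 mm across, 75 mm tall; origin at the centre of its underside

How it is judged:
By the outcome, as a careful person would: the job done as asked, in the order asked, and still so for the second after the job is handed in, while the arm keeps its last pose, push and grip.
It also fails if it takes over 67 s, if anything falls off the work surface, if the arm or the gripper's body presses on something with over 40 N, if the wrist force passes 120 N, or if a joint passes its speed limit or range.

## Working session

There is one attempt and no reset: what is moved stays moved. The work goes in short steps, Python scripts to look and compute and a tool call to move; the robot and the scene stay as the last step left them, time stands still between calls to the robot, and variables do not carry over. Pictures are saved under pics/ and viewed, at most 10 in all, crops included, and the job is handed in when it is done.

Besides the shell and the picture viewer there is one more tool, called as name(argument=value, ...), one argument or row to a line, values as JSON. arm_command: Moves the arm, as the interface text tells. Its arguments: {"type":"object","properties":{"moves":{"type":"array"},"gripper":{"type":"number"}},"required":["moves"]}

```bash
mkdir -p pics; ls; cat > h.py <<'E'
import numpy as np, cv2
from scipy.spatial.transform import Rotation as R
from workcell import manip
def cap(n,save=None):
    c=manip.capture(n)
    if save: cv2.imwrite('pics/'+save,c['frame'][:,:,::-1])
    return c
def cloud(c):
    d=c['depth'];v,u=np.mgrid[0:d.shape[0],0:d.shape[1]]
    p=np.stack([(u-c['cx'])/c['fx']*d,(v-c['cy'])/c['fy']*d,d],-1)
    w=p@R.from_quat(c['orientation']).as_matrix().T+np.array(c['xyz'])
    w[d<=0]=np.nan
    return w
E
python3 - <<'E'
from h import *
s=manip.sense();print(s['time'],s['eef_pos'],s['orientation'],s['force'],s['opening'],manip.grasp_offset)
for n in('top','side'):
    c=cap(n,n+'0.png');W=cloud(c);print(n,c['xyz'],c['fx'])
    for l in('press','crank_grip','stop_cap_top','screw','tip_box','reagent_bottle','beaker'):
        for r in manip.look_for(l,n)[:2]:
            a=r['extent'];x,y=int((a[0]+a[2])/2),int((a[1]+a[3])/2)
            print(l,round(r['conf'],2),np.round(a),np.round(W[y,x],3))
a=cv2.imread('pics/top0.png')
E
```

```text
pics
0.0 [0.26225756 0.56653577 0.22158389] [ 2.15194645e-01  9.76570608e-01 -9.72040064e-04 -4.08660536e-04] [0.75572254 0.6331713  0.23754023] 0.08728306205926677 -0.0187
top [ 0.47026983 -0.00179604  1.27748091] 466.0727663555293
press 0.83 [246. 166. 331. 248.] [ 0.546 -0.074  0.161]
press 0.65 [286. 192. 304. 234.] [ 0.531 -0.088  0.16 ]
crank_grip 0.6 [291. 224. 298. 231.] [ 0.496 -0.084  0.2  ]
stop_cap_top 0.49 [300. 179. 308. 188.] [ 0.603 -0.113  0.156]
screw 0.75 [283. 193. 302. 234.] [ 0.531 -0.084  0.158]
tip_box 0.82 [105. 198. 158. 242.] [0.531 0.335 0.045]
tip_box 0.26 [357. 227. 384. 247.] [ 0.471 -0.28   0.104]
reagent_bottle 0.86 [359. 227. 384. 246.] [ 0.471 -0.283  0.104]
beaker 0.74 [352. 145. 380. 173.] [ 0.685 -0.304  0.005]
side [ 0.71011717 -0.8306536   1.12659531] 432.02689882157887
press 0.64 [212. 193. 281. 271.] [ 0.555 -0.131  0.107]
screw 0.68 [227. 190. 256. 218.] [ 0.52  -0.033  0.107]
tip_box 0.89 [246. 126. 282. 161.] [0.533 0.301 0.049]
reagent_bottle 0.92 [197. 275. 216. 304.] [ 0.482 -0.311  0.07 ]
beaker 0.98 [265. 287. 288. 318.] [ 0.67  -0.28   0.003]
```

View pics/top0.png

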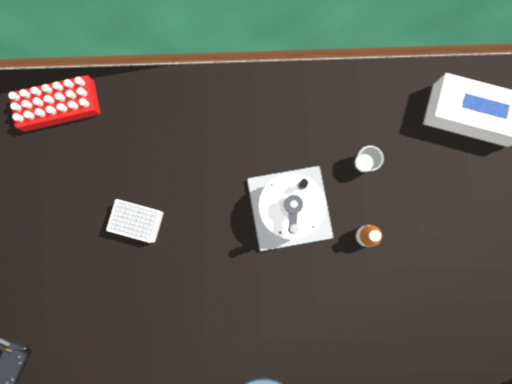

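View pics/side0.png

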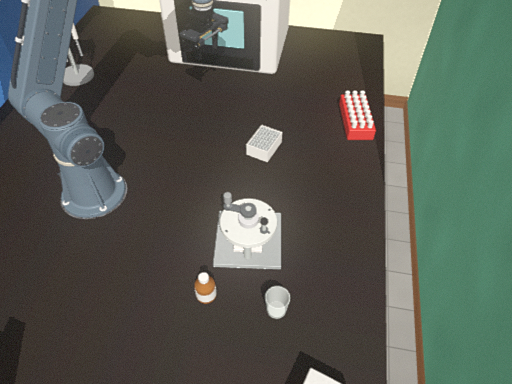

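The top view shows the press at about (292,206), the cap at (304,183), the grip at (294,228), the bottle at (370,236) and the beaker at (369,159). The side view agrees with it. Next I'll get precise positions from depth.

```bash
python3 - <<'E'
from h import *
c=cap('top');W=cloud(c);z=W[...,2];m0=(abs(W[...,0]-.55)<.16)&(abs(W[...,1]+.08)<.16)
def circ(m):
    p=W[m][:,:2].astype(np.float32);(x,y),r=cv2.minEnclosingCircle(p);return np.round([x,y,r],4),len(p),np.round(p.mean(0),4),np.round(np.median(z[m]),4)
print('head',circ(m0&(z>.095)&(z<.115)))
b=m0&(z>.01)&(z<.03)
print('base',cv2.minAreaRect(W[m0&(z>.01)][:,:2].astype(np.float32)))
for lo,hi in((.115,.135),(.135,.147),(.147,.165),(.165,.19),(.19,.22)):
    m=m0&(z>lo)&(z<hi);n,L=cv2.connectedComponents(m.astype(np.uint8))
    for i in range(1,n):
        if (L==i).sum()>4: print(lo,circ(L==i))
c=cap('side');W=cloud(c);z=W[...,2];m0=(abs(W[...,0]-.55)<.16)&(abs(W[...,1]+.08)<.16)
print('side head',circ(m0&(z>.1)&(z<.11)))
for lo,hi in((.115,.135),(.147,.165),(.19,.22)):
    m=m0&(z>lo)&(z<hi);n,L=cv2.connectedComponents(m.astype(np.uint8))
    for i in range(1,n):
        if (L==i).sum()>4: print(lo,circ(L==i))
s=manip.sense();Rm=R.from_quat(s['orientation']).as_matrix();print(Rm.round(3))
E
```

```text
head (array([ 0.5535, -0.0868,  0.084 ]), 2733, array([ 0.5542, -0.0855], dtype=float32), np.float64(0.1041))
base ((0.5536719560623169, -0.08652590960264206), (0.20033513009548187, 0.19983038306236267), 8.393158912658691)
0.115 (array([ 0.5557, -0.0808,  0.0288]), 80, array([ 0.5553, -0.067 ], dtype=float32), np.float64(0.1238))
0.115 (array([ 0.5446, -0.1073,  0.0183]), 25, array([ 0.5415, -0.109 ], dtype=float32), np.float64(0.1243))
0.147 (array([ 0.6046, -0.1143,  0.0115]), 70, array([ 0.6041, -0.114 ], dtype=float32), np.float64(0.1537))
0.147 (array([ 0.529 , -0.0836,  0.0482]), 424, array([ 0.5424, -0.0851], dtype=float32), np.float64(0.1579))
0.19 (array([ 0.4934, -0.0825,  0.0106]), 70, array([ 0.4936, -0.0821], dtype=float32), np.float64(0.2029))
side head (array([ 0.5555, -0.0901,  0.0852]), 1447, array([ 0.5563, -0.1034], dtype=float32), np.float64(0.1051))
0.115 (array([ 0.5532, -0.0925,  0.0307]), 182, array([ 0.5569, -0.1037], dtype=float32), np.float64(0.1247))
0.115 (array([ 0.6054, -0.1184,  0.0061]), 21, array([ 0.6053, -0.1206], dtype=float32), np.float64(0.125))
0.147 (array([ 0.5295, -0.0884,  0.0481]), 317, array([ 0.5379, -0.0923], dtype=float32), np.float64(0.158))
0.147 (array([ 0.6057, -0.1159,  0.0126]), 51, array([ 0.6054, -0.1184], dtype=float32), np.float64(0.1546))
0.19 (array([ 0.4939, -0.0867,  0.0122]), 58, array([ 0.4951, -0.0888], dtype=float32), np.float64(0.2015))
[[-0.907  0.42   0.   ]
 [ 0.42   0.907  0.   ]
 [ 0.     0.    -1.   ]]
```

arm_command(
  moves=[
    [[0,0,-0.01,-0.1084],[0,0,-0.01,-0.1084],[0,0,-0.01,-0.1084],[0,0,0,-0.1084]],
  ],
  gripper=0,
)

```text
time: 1.23
eef_pos: [0.2634, 0.5682, 0.2548]
orientation: [-0.003, 1.0, 0.002, 0.001]
force: [0.4, -0.6, 0.2]
opening: 0.0682
grip_force: 0.0
```

arm_command(
  moves=[
    [[-0.017,-0.034,0,0],[-0.017,-0.034,0,0],[-0.017,-0.034,0,0],[-0.017,-0.034,0,0],[-0.017,-0.034,0,0],[-0.017,-0.034,0,0],[-0.017,-0.034,0,0],[-0.017,-0.034,0,0],[-0.017,-0.034,0,0],[-0.017,-0.034,0,0],[-0.017,-0.034,0,0],[-0.017,-0.034,0,0],[-0.017,-0.034,0,0],[-0.017,-0.034,0,0],[-0.017,-0.034,0,0],[-0.017,-0.034,0,0],[-0.017,-0.034,0,0],[-0.017,-0.034,0,0],[-0.017,-0.034,0,0],[-0.017,-0.034,0,0]],
  ],
)

```text
time: 2.9
eef_pos: [0.6031, -0.1149, 0.2527]
orientation: [0.0, 1.0, 0.0, 0.0]
force: [0.7, 0.6, -0.3]
opening: 0.0007
grip_force: 0.0
```

arm_command(
  moves=[
    [[-0.002,0,0.03,0],[0,0,0.03,0],[0,0,0.022,0],[0,0,0.006,0],[0,0,0.004,0],[0,0,0.004,0],[0,0,0.004,0],[0,0,0.004,0],[0,0,0.004,0],[0,0,0.004,0],[0,0,0.004,0],[0,0,0.004,0],[0,0,0.004,0],[0,0,0.002,0],[0,0,0.001,0],[0,0,0,0]],
  ],
)

```text
time: 4.23
eef_pos: [0.6053, -0.1132, 0.1256]
orientation: [0.0, 1.0, -0.0, 0.001]
force: [2.1, 0.1, 1.8]
opening: 0.0004
grip_force: 1.0
```

arm_command(
  moves=[
    [[0,0,0.001,0],[0,0,0.001,0],[0,0,0.001,0],[0,0,0,0]],
  ],
)

```text
time: 4.57
eef_pos: [0.6053, -0.1131, 0.1253]
orientation: [-0.0, 1.0, -0.0, 0.001]
force: [-2.3, 0.9, 15.5]
opening: 0.0006
grip_force: 7.6
```

arm_command(
  moves=[
    [[0,0,0.001,0],[0,0,0,0]],
  ],
)

```text
time: 4.73
eef_pos: [0.6054, -0.1132, 0.1252]
orientation: [-0.0, 1.0, -0.001, 0.001]
force: [-2.8, 2.3, 20.7]
opening: 0.0007
grip_force: 9.9
```

arm_command(
  moves=[
    [[0,0,-0.01,0],[0,0,-0.04,0],[0,0,-0.04,0],[0,0,-0.03,0],[0,0,0,0]],
  ],
  gripper=0.06,
)

```text
time: 5.15
eef_pos: [0.6078, -0.1142, 0.2484]
orientation: [-0.0, 1.0, -0.002, 0.006]
force: [0.1, -0.1, 0.5]
opening: 0.026
grip_force: 0.0
```

```bash
cat > m.py <<'E'
from h import *
import sys
def heights(n='side',ax=(0.5543,-0.0882)):
    c=cap(n);W=cloud(c);z=W[...,2]
    m=(np.hypot(W[...,0]-ax[0],W[...,1]-ax[1])<.085)&(z>.115)&(z<.21)
    return c,W,m
if __name__=='__main__':
    for n in ('side','top','wrist'):
        c,W,m=heights(n);z=W[...,2]
        for nm,lo,hi in(('arm',.135,.17),('grip',.19,.21),('boss/cap',.115,.135)):
            k=m&(z>lo)&(z<hi);N,L=cv2.connectedComponents(k.astype(np.uint8))
            for i in range(1,N):
                q=L==i
                if q.sum()>8: print(n,nm,q.sum(),W[q].mean(0).round(4),np.median(z[q]).round(4))
E
python3 - <<'E'
from h import *
c=cap('wrist','w1.png')
E
python3 m.py
```

```text
side arm 300 [ 0.5358 -0.0944  0.157 ] 0.1575
side grip 57 [ 0.4953 -0.0885  0.2011] 0.2028
side boss/cap 178 [ 0.5569 -0.1035  0.1243] 0.1248
side boss/cap 53 [ 0.6049 -0.1197  0.1232] 0.1234
top arm 172 [ 0.5619 -0.0893  0.1595] 0.1593
top boss/cap 17 [ 0.5783 -0.0777  0.1247] 0.1244
wrist arm 4044 [ 0.5405 -0.0873  0.1592] 0.1599
wrist grip 1150 [ 0.4944 -0.0843  0.2035] 0.2041
wrist boss/cap 434 [ 0.5465 -0.1083  0.1253] 0.1254
wrist boss/cap 58 [ 0.5365 -0.0655  0.1253] 0.1252
wrist boss/cap 449 [ 0.6035 -0.1147  0.125 ] 0.1254
```

View pics/w1.png

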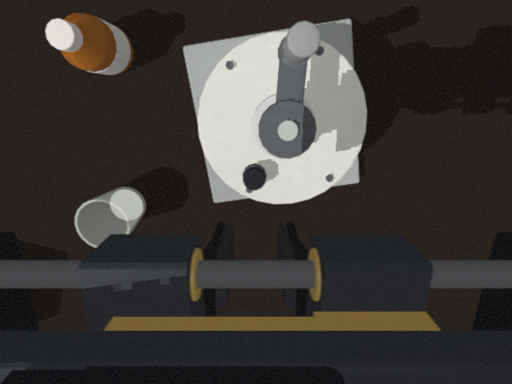

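The wrist view shows the cap at (255,177), level with the boss (0.125), and the grip at (300,40). I'll move over to the grip.

arm_command(
  moves=[
    [[0.028,0.0075,0,0],[0.028,0.0075,0,0],[0.028,0.0075,0,0],[0.028,0.0075,0,0],[0,0,0.02,0],[0,0,0,0],[0,0,0,0]],
  ],
)

```text
time: 5.93
eef_pos: [0.4912, -0.0825, 0.2198]
orientation: [0.0, 1.0, 0.001, -0.002]
force: [0.0, -0.4, 0.4]
opening: 0.0599
grip_force: 0.0
```

```bash
python3 - <<'E'
from h import *
print(manip.sense()['eef_pos'])
c=cap('wrist');W=cloud(c);z=W[...,2]
m=(z>.198)&(z<.209)&(abs(W[...,0]-.494)<.03)&(abs(W[...,1]+.085)<.03)
p=W[m][:,:2].astype(np.float32);print('grip',m.sum(),p.mean(0),cv2.minEnclosingCircle(p),np.median(z[m]))
E
```

```text
[ 0.49122654 -0.0825186   0.21980742]
grip 863 [ 0.4920073  -0.08347831] ((0.4932580590248108, -0.08346042037010193), 0.011016160249710083) 0.20402520569565955
```

arm_command(
  moves=[
    [[-0.002,-0.001,0.01,0],[0,0,0.015,0],[0,0,0.015,0],[0,0,0.01,0],[0,0,0,0],[0,0,0,0]],
  ],
)

```text
time: 6.48
eef_pos: [0.495, -0.0842, 0.1709]
orientation: [0.0, 1.0, 0.0, -0.001]
force: [0.2, -0.4, -0.5]
opening: 0.0597
grip_force: 0.0
```

arm_command(
  moves=[
    [[0,0,0,0],[0,0,0,0],[0,0,0,0],[0,0,0,0],[0,0,0,0],[0,0,0,0],[0,0,0,0],[0,0,0,0]],
  ],
  gripper=0,
)

```text
time: 7.15
eef_pos: [0.4946, -0.084, 0.1717]
orientation: [0.0, 1.0, -0.0, 0.0]
force: [0.6, -0.1, -1.1]
opening: 0.0212
grip_force: 30.0
```

```bash
python3 m.py; python3 - <<'E'
from h import *
s=manip.sense();print(s['eef_pos'],s['force'])
A=np.array([.5537,-.0873]);g=np.array([.4932,-.0835]);d=g-A
print(np.hypot(*d))
E
```

```text
side arm 263 [ 0.5481 -0.093   0.1581] 0.1589
side boss/cap 177 [ 0.5568 -0.1032  0.1242] 0.1247
side boss/cap 50 [ 0.6047 -0.1195  0.1241] 0.1248
top arm 24 [ 0.5719 -0.0943  0.1592] 0.1592
top boss/cap 67 [ 0.6043 -0.1137  0.124 ] 0.1243
wrist arm 717 [ 0.4869 -0.083   0.1553] 0.156
wrist arm 1460 [ 0.5465 -0.0839  0.1607] 0.1604
wrist grip 1741 [ 0.4851 -0.0831  0.2002] 0.2012
[ 0.49463232 -0.08401697  0.17159675] [-0.07281608 -0.41139641  0.25509622]
0.06061922137408227
```

```bash
cat > rows.py <<'E'
import sys,json,numpy as np
# th0 (world), step, n, z per row
th,st,n,dz=map(float,sys.argv[1:5]);r=.06
A=np.array([.5542,-.0875])
if len(sys.argv)>5: p=np.array([float(sys.argv[5]),float(sys.argv[6])])
else: p=A+r*np.array([np.cos(th),np.sin(th)])
out=[]
for i in range(int(n)):
    th+=st;q=A+r*np.array([np.cos(th),np.sin(th)]);d=(q-p).round(4);p=p+d;out.append([round(-d[0],4),d[1],dz,0])
print(json.dumps([out]),round(th,3),p)
E
python3 rows.py 3.083 .125 20 0
```

```text
[[[-0.0, -0.0075, 0.0, 0], [-0.001, -0.0074, 0.0, 0], [-0.0019, -0.0073, 0.0, 0], [-0.0027, -0.0069, 0.0, 0], [-0.0037, -0.0066, 0.0, 0], [-0.0044, -0.0061, 0.0, 0], [-0.0051, -0.0054, 0.0, 0], [-0.0058, -0.0048, 0.0, 0], [-0.0063, -0.004, 0.0, 0], [-0.0068, -0.0032, 0.0, 0], [-0.0071, -0.0024, 0.0, 0], [-0.0074, -0.0014, 0.0, 0], [-0.0074, -0.0005, 0.0, 0], [-0.0075, 0.0004, 0.0, 0], [-0.0074, 0.0014, 0.0, 0], [-0.0071, 0.0023, 0.0, 0], [-0.0068, 0.0031, 0.0, 0], [-0.0064, 0.004, 0.0, 0], [-0.0058, 0.0047, 0.0, 0], [-0.0052, 0.0054, 0.0, 0]]] 5.583 [ 0.60010296 -0.12618645]
```

arm_command(
  moves=[
    [[0,-0.0075,0,0],[-0.001,-0.0074,0,0],[-0.0019,-0.0073,0,0],[-0.0027,-0.0069,0,0],[-0.0037,-0.0066,0,0],[-0.0044,-0.0061,0,0],[-0.0051,-0.0054,0,0],[-0.0058,-0.0048,0,0],[0,0,0,0],[0,0,0,0]],
  ],
)

```text
time: 8.13
eef_pos: [0.5204, -0.1377, 0.1718]
orientation: [0.0, 1.0, -0.001, 0.001]
force: [-1.0, -3.0, 0.2]
opening: 0.021
grip_force: 30.0
```

```bash
python3 m.py|grep -v boss; python3 - <<'E'
from h import *
s=manip.sense();print(s['eef_pos'],s['force'],np.hypot(*(np.array(s['eef_pos'])[:2]-[.5542,-.0875])))
E
```

```text
side arm 199 [ 0.5567 -0.0973  0.1597] 0.1607
top arm 75 [ 0.5687 -0.087   0.1607] 0.1609
top arm 43 [ 0.5383 -0.0874  0.1601] 0.1604
wrist arm 726 [ 0.5117 -0.1355  0.1566] 0.1576
wrist arm 113 [ 0.5267 -0.1083  0.1559] 0.1568
wrist grip 1757 [ 0.5101 -0.1361  0.2003] 0.2014
[ 0.51945024 -0.13680821  0.17180988] [-1.20660703 -4.05525228  0.70732613] 0.06032284837617296
```

arm_command(
  moves=[
    [[-0.0063,-0.004,0,0],[-0.0068,-0.0032,0,0],[-0.0071,-0.0024,0,0],[-0.0074,-0.0014,0,0],[-0.0074,-0.0005,0,0],[-0.0075,0.0004,0,0],[-0.0074,0.0014,0,0],[-0.0071,0.0023,0,0],[-0.0068,0.0031,0,0],[-0.0064,0.004,0,0],[-0.0058,0.0047,0,0],[-0.0052,0.0054,0,0],[0,0,0,0]],
  ],
)

```text
time: 9.37
eef_pos: [0.6022, -0.1244, 0.1717]
orientation: [-0.0, 1.0, 0.001, 0.001]
force: [2.9, -0.7, 0.9]
opening: 0.0215
grip_force: 30.0
```

```bash
cat > st.py <<'E'
from h import *
from m import heights
A=np.array([.5542,-.0875])
s=manip.sense();d=np.array(s['eef_pos'])[:2]-A
print(s['time'],np.round(s['eef_pos'],4),np.round(s['force'],1),'r',np.hypot(*d).round(4),'th',np.round(np.arctan2(d[1],d[0])%(2*np.pi),3),s['grip_force'])
for n in('side','top'):
    c,W,m=heights(n);z=W[...,2]
    k=m&(z>.13)&(z<.167)&(np.hypot(W[...,0]-A[0],W[...,1]-A[1])<.028)
    if k.any(): print(n,k.sum(),np.percentile(z[k],[20,50,80]).round(4))
E
python3 st.py
```

```text
9.3667 [ 0.6022 -0.1244  0.1717] [ 2.9 -0.7  0.9] r 0.0606 th 5.628 30.000450373627245
side 56 [0.1612 0.1631 0.1649]
top 39 [0.1601 0.162  0.1638]
```

```bash
python3 rows.py 5.583 .1 28 0
```

```text
[[[-0.0036, 0.0048, 0.0, 0], [-0.0032, 0.0051, 0.0, 0], [-0.0026, 0.0054, 0.0, 0], [-0.002, 0.0056, 0.0, 0], [-0.0015, 0.0058, 0.0, 0], [-0.0009, 0.006, 0.0, 0], [-0.0003, 0.006, 0.0, 0], [0.0003, 0.0059, 0.0, 0], [0.0009, 0.006, 0.0, 0], [0.0015, 0.0058, 0.0, 0], [0.002, 0.0056, 0.0, 0], [0.0026, 0.0054, 0.0, 0], [0.0032, 0.0051, 0.0, 0], [0.0036, 0.0048, 0.0, 0], [0.0041, 0.0044, 0.0, 0], [0.0045, 0.004, 0.0, 0], [0.0049, 0.0034, 0.0, 0], [0.0052, 0.003, 0.0, 0], [0.0054, 0.0025, 0.0, 0], [0.0057, 0.0019, 0.0, 0], [0.0059, 0.0013, 0.0, 0], [0.0059, 0.0007, 0.0, 0], [0.006, 0.0001, 0.0, 0], [0.006, -0.0004, 0.0, 0], [0.0059, -0.0011, 0.0, 0], [0.0058, -0.0017, 0.0, 0], [0.0055, -0.0022, 0.0, 0], [0.0054, -0.0027, 0.0, 0]]] 8.383 [ 0.52388337 -0.03566156]
```

arm_command(
  moves=[
    [[-0.0036,0.0048,0,0],[-0.0032,0.0051,0,0],[-0.0026,0.0054,0,0],[0,0,0,0]],
  ],
)

```text
time: 9.8
eef_pos: [0.6103, -0.1095, 0.1716]
orientation: [-0.0, 1.0, 0.001, 0.0]
force: [3.2, -0.5, 0.2]
opening: 0.021
grip_force: 30.0
```

```bash
python3 st.py
```

```text
9.8 [ 0.6103 -0.1095  0.1716] [ 3.2 -0.5  0.2] r 0.0603 th 5.91 30.000420911237597
side 97 [0.1611 0.1638 0.1654]
top 51 [0.1598 0.1617 0.1639]
```

arm_command(
  moves=[
    [[-0.002,0.0056,0,0],[-0.0015,0.0058,0,0],[-0.0009,0.006,0,0],[0,0,0,0]],
  ],
)

```text
time: 10.23
eef_pos: [0.6141, -0.0917, 0.1715]
orientation: [-0.0, 1.0, 0.001, -0.0]
force: [2.4, -0.3, -0.0]
opening: 0.0212
grip_force: 30.0
```

```bash
python3 st.py
```

```text
10.2333 [ 0.6141 -0.0917  0.1715] [ 2.4 -0.3 -0. ] r 0.06 th 6.214 30.000347988680005
side 124 [0.1565 0.1634 0.1653]
top 77 [0.1609 0.1632 0.1647]
```

arm_command(
  moves=[
    [[-0.0003,0.006,0,0],[0.0003,0.0059,0,0],[0.0009,0.006,0,0],[0,0,0,0]],
  ],
)

```text
time: 10.67
eef_pos: [0.6124, -0.0738, 0.1714]
orientation: [-0.0, 1.0, 0.001, -0.001]
force: [0.9, 0.3, 0.8]
opening: 0.021
grip_force: 30.0
```

```bash
python3 st.py
```

```text
10.6667 [ 0.6124 -0.0738  0.1714] [0.9 0.3 0.8] r 0.0598 th 0.231 30.000384100712836
side 133 [0.1557 0.1634 0.1654]
top 130 [0.1614 0.1631 0.1654]
```

arm_command(
  moves=[
    [[0.0015,0.0058,0,0],[0.002,0.0056,0,0],[0.0026,0.0054,0,0],[0,0,0,0]],
  ],
)

```text
time: 11.1
eef_pos: [0.6055, -0.0572, 0.1712]
orientation: [-0.0, 1.0, 0.001, -0.001]
force: [-0.8, 0.6, -0.7]
opening: 0.021
grip_force: 30.0
```

```bash
python3 st.py
```

```text
11.1 [ 0.6055 -0.0572  0.1712] [-0.8  0.6 -0.7] r 0.0596 th 0.533 30.000581494532526
side 205 [0.152  0.1551 0.1572]
top 242 [0.1535 0.1554 0.1573]
```

```bash
sed -i 's/z<.167/z<.175/' st.py; python3 st.py; python3 - <<'E'
from h import *
cap('side','s2.png');c=cap('top');W=cloud(c);z=W[...,2]
A=np.array([.5542,-.0875])
r=np.hypot(W[...,0]-A[0],W[...,1]-A[1]);k=(r<.04)&(z>.13)&(z<.175)
for a in range(0,40,5):
    q=k&(r>=a/1000)&(r<(a+5)/1000);print(a,q.sum(),np.median(z[q]).round(4) if q.any() else '')
E
python3 - <<'E'
import cv2;a=cv2.imread('pics/s2.png')[150:290,180:320];cv2.imwrite('pics/s2c.png',cv2.resize(a,None,fx=4,fy=4,interpolation=2))
E
```

```text
11.2 [ 0.6059 -0.0577  0.1711] [-0.4  0.2 -0.2] r 0.0597 th 0.522 30.00011403579265
side 206 [0.1518 0.1555 0.1575]
top 240 [0.1528 0.1551 0.157 ]
0 13 0.1565
5 41 0.157
10 61 0.1553
15 73 0.1547
20 43 0.1541
25 16 0.1508
30 14 0.152
35 8 0.1505
```

View pics/s2c.png

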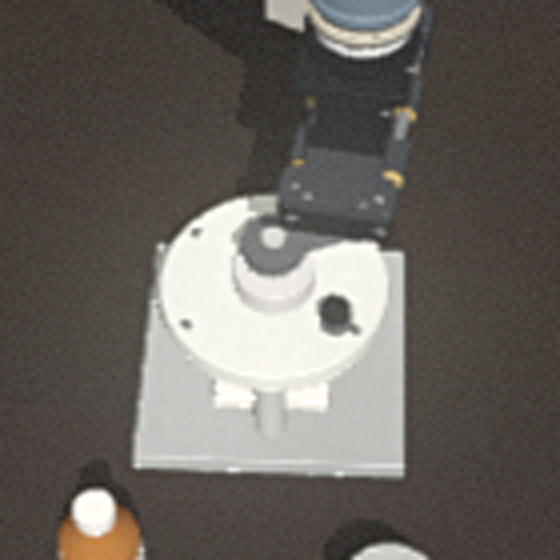

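The side crop shows the hub at (275,240) lower, near the boss, and the cap down at (335,310). Arm top is about 0.152, so the screw has dropped to height 0. Now I'll turn it forward.

```bash
python3 rows.py 0.51 -0.1 63 0 | sed 's/ 0.0, 0\]/ Z, 0]/g'
```

```text
[[[-0.0027, -0.0054, Z, 0], [-0.0021, -0.0056, Z, 0], [-0.0015, -0.0058, Z, 0], [-0.001, -0.0059, Z, 0], [-0.0003, -0.006, Z, 0], [0.0002, -0.006, Z, 0], [0.0008, -0.0059, Z, 0], [0.0015, -0.0058, Z, 0], [0.002, -0.0057, Z, 0], [0.0025, -0.0054, Z, 0], [0.0031, -0.0052, Z, 0], [0.0036, -0.0048, Z, 0], [0.004, -0.0044, Z, 0], [0.0045, -0.004, Z, 0], [0.0048, -0.0036, Z, 0], [0.0052, -0.003, Z, 0], [0.0055, -0.0025, Z, 0], [0.0056, -0.0019, Z, 0], [0.0059, -0.0014, Z, 0], [0.0059, -0.0008, Z, 0], [0.006, -0.0002, Z, 0], [0.006, 0.0004, Z, 0], [0.0059, 0.001, Z, 0], [0.0058, 0.0016, Z, 0], [0.0056, 0.0022, Z, 0], [0.0053, 0.0027, Z, 0], [0.0051, 0.0032, Z, 0], [0.0047, 0.0038, Z, 0], [0.0043, 0.0041, Z, 0], [0.0039, 0.0046, Z, 0], [0.0034, 0.005, Z, 0], [0.0028, 0.0052, Z, 0], [0.0024, 0.0055, Z, 0], [0.0018, 0.0058, Z, 0], [0.0012, 0.0058, Z, 0], [0.0006, 0.006, Z, 0], [-0.0, 0.006, Z, 0], [-0.0006, 0.006, Z, 0], [-0.0012, 0.0059, Z, 0], [-0.0017, 0.0057, Z, 0], [-0.0024, 0.0055, Z, 0], [-0.0028, 0.0053, Z, 0], [-0.0034, 0.0049, Z, 0], [-0.0039, 0.0046, Z, 0], [-0.0043, 0.0042, Z, 0], [-0.0047, 0.0038, Z, 0], [-0.005, 0.0032, Z, 0], [-0.0053, 0.0027, Z, 0], [-0.0056, 0.0022, Z, 0], [-0.0058, 0.0016, Z, 0], [-0.0059, 0.0011, Z, 0], [-0.006, 0.0004, Z, 0], [-0.006, -0.0002, Z, 0], [-0.0059, -0.0007, Z, 0], [-0.0059, -0.0014, Z, 0], [-0.0057, -0.0019, Z, 0], [-0.0054, -0.0025, Z, 0], [-0.0052, -0.003, Z, 0], [-0.0049, -0.0035, Z, 0], [-0.0044, -0.004, Z, 0], [-0.0041, -0.0045, Z, 0], [-0.0036, -0.0048, Z, 0], [-0.0031, -0.0051, Z, 0]]] -5.79 [ 0.60706467 -0.05910937]
```

arm_command(
  moves=[
    [[-0.0027,-0.0054,0.0004,0],[-0.0021,-0.0056,0.0004,0],[-0.0015,-0.0058,0.0004,0],[-0.001,-0.0059,0.0004,0],[-0.0003,-0.006,0.0004,0],[0.0002,-0.006,0.0004,0],[0.0008,-0.0059,0.0004,0],[0.0015,-0.0058,0.0004,0],[0.002,-0.0057,0.0004,0],[0.0025,-0.0054,0.0004,0],[0,0,0,0]],
  ],
)

```text
time: 12.32
eef_pos: [0.6072, -0.1177, 0.1675]
orientation: [0.0, 1.0, -0.0, -0.0]
force: [-2.9, -0.7, -0.2]
opening: 0.0211
grip_force: 30.0
```

```bash
python3 st.py
```

```text
12.3167 [ 0.6072 -0.1177  0.1675] [-2.9 -0.7 -0.2] r 0.061 th 5.766 29.999965885654092
side 84 [0.1527 0.1542 0.1563]
top 37 [0.1491 0.1526 0.1546]
```

arm_command(
  moves=[
    [[0.0031,-0.0052,0.0004,0],[0.0036,-0.0048,0.0004,0],[0.004,-0.0044,0.0004,0],[0.0045,-0.004,0.0004,0],[0.0048,-0.0036,0.0004,0],[0.0052,-0.003,0.0004,0],[0.0055,-0.0025,0.0004,0],[0.0056,-0.0019,0.0004,0],[0.0059,-0.0014,0.0004,0],[0.0059,-0.0008,0.0004,0],[0.006,-0.0002,0.0002,0],[0.006,0.0004,0.0002,0],[0.0059,0.001,0.0002,0],[0.0058,0.0016,0.0002,0],[0.0056,0.0022,0.0002,0],[0.0053,0.0027,0.0002,0],[0.0051,0.0032,0.0002,0],[0.0047,0.0038,0.0002,0],[0.0043,0.0041,0.0002,0]],
  ],
)

```text
time: 14.0
eef_pos: [0.51, -0.1287, 0.1617]
orientation: [0.0, 1.0, -0.0, -0.0]
force: [-1.1, -1.2, 0.7]
opening: 0.0214
grip_force: 30.0
```

arm_command(
  moves=[
    [[0.0039,0.0046,0.0002,0],[0.0034,0.005,0.0002,0],[0.0028,0.0052,0.0002,0],[0.0024,0.0055,0.0002,0],[0.0018,0.0058,0.0002,0],[0.0012,0.0058,0.0002,0],[0.0006,0.006,0.0002,0],[0,0.006,0.0002,0],[-0.0006,0.006,0.0002,0],[-0.0012,0.0059,0.0002,0],[-0.0017,0.0057,0.0002,0],[-0.0024,0.0055,0.0002,0],[-0.0028,0.0053,0.0002,0],[-0.0034,0.0049,0.0002,0],[-0.0039,0.0046,0.0002,0]],
  ],
)

```text
time: 15.25
eef_pos: [0.5113, -0.0468, 0.1587]
orientation: [0.0, 1.0, -0.0, 0.0]
force: [0.5, -1.0, 0.4]
opening: 0.0209
grip_force: 30.0
```

```bash
python3 st.py
```

```text
15.25 [ 0.5113 -0.0468  0.1587] [ 0.5 -1.   0.4] r 0.0592 th 2.383 29.999687648378313
side 223 [0.1454 0.1486 0.1506]
top 8 [0.1449 0.1456 0.1477]
```

arm_command(
  moves=[
    [[-0.0043,0.0042,0.0002,0],[-0.0047,0.0038,0.0002,0],[-0.005,0.0032,0.0002,0],[-0.0053,0.0027,0.0002,0],[-0.0056,0.0022,0.0002,0],[-0.0058,0.0016,0.0002,0],[-0.0059,0.0011,0.0002,0],[-0.006,0.0004,0.0002,0],[-0.006,-0.0002,0.0002,0],[-0.0059,-0.0007,0.0002,0],[-0.0059,-0.0014,0.0002,0],[-0.0057,-0.0019,0.0002,0],[-0.0054,-0.0025,0.0002,0],[-0.0052,-0.003,0.0002,0],[-0.0049,-0.0035,0.0002,0],[-0.0044,-0.004,0.0002,0],[-0.0041,-0.0045,0.0002,0],[-0.0036,-0.0048,0.0002,0],[0,0,0,0],[0,0,0,0]],
  ],
)

```text
time: 17.02
eef_pos: [0.6051, -0.0555, 0.1552]
orientation: [0.0, 1.0, -0.001, 0.001]
force: [-2.7, -3.0, -0.4]
opening: 0.0211
grip_force: 30.0
```

```bash
python3 st.py
```

```text
17.0167 [ 0.6051 -0.0555  0.1552] [-2.7 -3.  -0.4] r 0.0602 th 0.561 29.99997430946678
side 197 [0.1415 0.145  0.1475]
top 213 [0.1436 0.1452 0.1473]
```

arm_command(
  moves=[
    [[-0.0015,-0.0026,0,0],[-0.0015,-0.0026,0,0],[0,0,0,0],[0,0,0,0],[0,0,0,0],[0,0,0,0],[0,0,0,0],[0,0,0,0]],
  ],
)

```text
time: 17.78
eef_pos: [0.6076, -0.0598, 0.1552]
orientation: [0.0, 1.0, -0.0, 0.0]
force: [-3.4, -2.6, 0.2]
opening: 0.021
grip_force: 30.0
```

```bash
python3 st.py; python3 - <<'E'
from h import *
cap('top','t3.png');W=cloud(cap('side','s3.png'))
for l in('tip_box','reagent_bottle','beaker'):
    for r in manip.look_for(l,'side')[:1]: print(l,np.round(r['extent']))
print(max(abs(np.array(manip.sense()['joint_vel']))))
E
```

```text
17.7833 [ 0.6076 -0.0598  0.1552] [-3.4 -2.6  0.2] r 0.0602 th 0.479 30.000092200934887
side 183 [0.1416 0.1449 0.147 ]
top 206 [0.143  0.1449 0.1474]
tip_box [249. 143. 254. 156.]
reagent_bottle [194. 274. 218. 303.]
beaker [264. 287. 290. 318.]
0.0015399058016777264
```

View pics/s3.png

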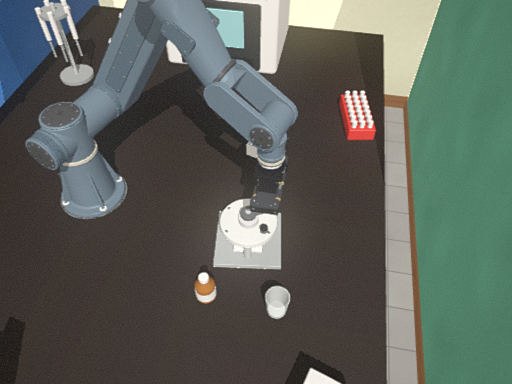

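The side view shows the gripper on the crank at about (262,205) and the cap down at (264,228). The bottle (205,288) and beaker (277,302) haven't moved, and the tip box is only hidden behind the arm. I'll hand the job in.

```bash
python3 -c "
from workcell import manip
print(manip.sign_off())"
```

```text
the job is handed in; nothing more can be done
None
```

The job is handed in: I pushed the stop cap fully down, backed the screw off until it dropped about 10 mm into its thread, then turned it forward one full turn (about 10 mm lower), still holding the grip firmly at rest; the bottle and beaker hadn't moved, and the tip box was hidden by the arm in the last picture.

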